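# Lock the grafting press post with its R-clip

## Task

Take the R-clip by its red tab out of the yellow stand, lay it flat on the green mat and let go, so that you can take it again the other way, with its legs level. Then push its straight leg through the cross-hole of the upright steel post on the red and grey grafting press nearest the mat, with the bent leg riding round the side of the post, until it snaps over and the red nose meets the post; let go and leave it there. Leave the other loose things on the bench where they are.

Things in the scene. Friction and masses are not known exactly. Their poses are not given: they have to be found in the camera images.
- clip: R-clip, 58 to 90 g, stored upright, legs down. Origin: centre of its red tab, 30 long (z) x 26 wide (y) x 12 thick (x) mm. The legs point along its own -z. A red nose, 14 wide, 12 thick, goes on from the tab to z=-27 mm and is the stop that meets the post. Flat, the tab's middle is 6 mm above what it lies on; either face may be up, also when put in.
- clip_seat (a point): Point on the straight leg's axis at (0,0,-38) mm in the clip's frame: it comes to the middle of the post when the clip is home (the nose stops it about 1 mm past it).
- clip_tip (a point): Round tip of the straight leg at (0,0,-76.5) mm in the clip's frame. The leg is round steel, 5 mm thick, along -z at x=y=0, in line with the tab's middle.
- clip_throat (a point): Throat of the bent leg (5 mm wire, plane x=0, +y side of the straight leg). Its centre line (y,z) in mm: (10,-13), (10,-28), (12.7,-33), (12.7,-43), throat (9,-48.5), flared end (18,-66). It is sprung about (10,-13) and gives outward only. To pass the post the throat opens 3.5 mm: a push of some 5 to 20 N, then it snaps over.
- stand: Yellow steel stand, fixed; origin on the bench. Foot 75 x 85 x 8 mm, block 36 (x) x 44 (y) mm with its top at 60 mm. A slot 8 (x) x 28 mm (y -11 to +17), open at the top, 52 deep, holds the legs; the nose rests on the top, so the tab's middle is 87 mm above the bench, the clip's y along the stand's y, its leg at stand y=-6. Lift 55 mm to clear it.
- mat: Green mat, fixed, 220 (x) x 180 (y) x 4 mm thick; origin at the centre of its underside, on the bench.
- press: Grafting press, fixed. Origin on the bench under the post's axis, z up. Red base x -60..100, y -50..50, 18 mm high; grey body x -45..85, y -35..35, up to 68; aluminium plate 70 x 55 mm about the post, top at 85; dark block x 69..95, y -35..35, up to 100 mm. Push the clip in from its -x side, legs towards +x.
- post_hole (a point): Centre of the level cross-hole (7 wide x 8 mm high) of the round steel post, on the post's axis, 120 mm above the bench. The post is 20 mm in diameter, from 85 to 138 mm high. The point's axes are those of the press and do not turn with the post.
- post_top (a point): Top of the post's axis, 138 mm up. The post turns stiffly (0.1 N m, -1.1 to 1.1 rad): at the start its hole runs along the press's x axis give or take 0.9 rad. This turn is not reported: find the mouth by touch, or see the yellow line across the post's top, which runs as the hole does. A leg inside it can turn the post.
- wrench: Bystander: loose steel wrench, 150 mm, lying on the bench.
- tape: Bystander: loose green roll of grafting tape, 64 mm across, 22 mm high; origin at the centre of its underside.
- tin: Bystander: loose metal wax tin, 66 mm across, 60 mm high; origin at the centre of its underside.
- driver: Bystander: loose screwdriver, 170 mm, lying on the bench.
- pin_spare: Bystander: loose spare steel pin standing on the bench, 20 mm across, 50 mm high; origin at the centre of its underside.
Not all that is in view belongs to the job. What is shaped like the press but purple is not meant. Leave any black or pink look-alike of the clip alone.

How it is judged:
By the outcome, as a careful person would: the job done as asked, in the order asked, and still so for the second after the job is handed in, with the robot touching nothing.
It also fails if it takes over 72 s, if anything falls off the work surface, if the arm or the gripper's body presses on something with over 40 N, if the wrist force passes 120 N, or if a joint passes its speed limit or range.

## Robot

A 6-joint arm with a two-finger parallel gripper is mounted at the origin on the work surface. World frame = base frame: x ahead of the robot, y to its left, z up, the work surface at z = 0. Lengths are in mm, angles in rad, forces in N, time in s.
With the tool pointing down it reaches from about 275 to 750 mm from the base axis. Payload 10.2 kg.
Tool frame: the origin (TCP) lies at the very end of the fingers, on their centre line; the grasp point (between the pads) lies 19 mm behind it; z points along the fingers, x is the direction in which the jaws open and shut, and the axes are right-handed (so a half turn about z gives the same grasp; the last joint's range is limited). The gripper opens to 85 mm and grips with 20 to 120 N. Pads are 22 mm wide; open, the fingers measure 114 mm over their backs; the gripper's body (76 mm by 85 mm) begins 54 mm behind the grasp point. The pads swing forward as they close: fully open they stand 13 mm farther back than shut.
Start: joints at [1.077, 0.313, 1.498, -0, 1.331, -0.223], TCP at [140.451, 505.87, 231.294] pointing down, gripper open.
Joint ranges: [-2.94, 2.94], [-0.97, 2.17], [0.19, 2.56], [-1.23, 4.37], [0.02, 3.11], [-2.88, 2.88]. Speed limits (rad/s): [2.39, 2.39, 3.01, 3.14, 3.14, 3.14].

## Interface

Orientations are given as a unit quaternion [w, x, y, z].
In Python, from rig import telemetry, capture, camera_model, finish_job gives the robot as it stands.
- The arm moves only by the shell command python3 -m inch 'ROWS' [FORCE]. ROWS is JSON, a list of rows, each a list of 5 numbers: the shift along the tool's x, y, z in m, then the turn about the tool's z in rad, then the finger opening in m, from 0 to 0.0854. A call has exactly 5 rows; each row shifts and turns the pose as measured when the row begins, along the tool's axes as they then stand; what a row does not reach is not made up. A row lasts 1/12 s, in which the tool goes at most 41.7 mm and 7.16 degrees, less where a joint would pass 70% of its speed; a pose out of reach is approached as far as the arm can. A call with a gripper value outside its range is refused whole. The fingers move at their own pace and stop on an object; FORCE is the grip in N (left out, the last holds). Time passes only in rows, so rows that do not move let the fingers close, or fill a call up. It gives the time, the measured TCP pose, the force and the opening at its end, in the units of the state.
- telemetry.sense(): the state, without advancing time (a new reading comes with each control period).
- capture(name): name is "scene" or "top"; returns the picture (384x512x3 uint8, blue, green, red); there is no depth.
- camera_model(name): a dict with "mtx" (3x3 intrinsics, pixels), "k1" (the pictures are not rectified: a ray, as slopes to the right and down, at radius r is drawn at 1 + k1 r^2 times it, then the intrinsics apply), "camera_from_world" (4x4, takes a point from world to camera coordinates). Camera axes: x right, y down, z forward; pixel columns grow to the right and rows downward; lengths in mm; the calibration is good to about 2 mm. A picture is of the moment at which its call begins. camera_model takes no time and is no camera call.
- finish_job(): hands the job in, once; it reports no verdict.
The state is a dict: "time_s": time; "joints": joint angles; "dq": joint speeds; "tau": joint torques, N m; "eef_pos": TCP position; "ee_rot": TCP orientation; "force": force on the tool from outside, world axes, zero at the start; "wrist_torque": the same for the moment, N m; "grip_width": opening from 0.0 (shut) to 1.0 (fully open).
Only numpy, scipy, OpenCV 4.12 (cv2) and the standard library are available. Lean on these libraries where they do the work, as an engineer would, in place of code of your own. Each camera call takes 0.05 s, during which the arm holds its last target. There are 200 camera calls.

## Working session

There is one attempt and no reset: what is moved stays moved. The work goes in short steps, Python scripts to look and compute and a shell command to move; the robot and the scene stay as the last step left them, time stands still between calls to the robot, and variables do not carry over. Pictures are saved under pics/ and viewed, about 8 in all and at most 12, crops included, and the job is handed in when it is done.

```bash
ls; mkdir -p pics
python3 - <<'E'
from rig import telemetry, capture, camera_model
import cv2
print(telemetry.sense())
for n in("scene","top"):
    cv2.imwrite(f"pics/{n}0.png",capture(n)); print(camera_model(n))
E
```

```text
pics
{'time_s': 0.0, 'joints': array([ 1.07662671e+00,  3.13422108e-01,  1.49840702e+00, -8.20719191e-06,
        1.33098984e+00, -2.23422757e-01]), 'dq': array([-9.64831713e-04, -9.62244168e-04, -1.52510394e-04,  2.46152177e-04,
       -4.19047615e-05,  1.67996655e-03]), 'tau': array([-9.17819707e-04, -4.12262285e+01, -2.59745193e+01, -2.33666397e-04,
        4.09217435e-03, -7.70710062e-05]), 'eef_pos': array([140.31827295, 505.64741473, 230.76066219]), 'ee_rot': array([ 2.57340253e-04,  7.96068089e-01,  6.05206759e-01, -5.56554803e-04]), 'force': array([0.26578609, 0.02460319, 0.52788905]), 'wrist_torque': array([ 0.01823884, -0.01232689, -0.05218033]), 'grip_width': 0.9997336306782001}
{'mtx': array([[369.78015467,   0.        , 247.94198357],
       [  0.        , 369.78015467, 186.619546  ],
       [  0.        ,   0.        ,   1.        ]]), 'k1': -0.030091751846063473, 'camera_from_world': array([[ 5.80110178e-01,  8.14513950e-01,  6.26150949e-03,
        -2.61235991e+02],
       [ 4.54191262e-01, -3.17082159e-01, -8.32567836e-01,
        -1.52640497e+02],
       [-6.76152704e-01,  4.85824998e-01, -5.53887706e-01,
         1.31479259e+03],
       [ 0.00000000e+00,  0.00000000e+00,  0.00000000e+00,
         1.00000000e+00]])}
{'mtx': array([[453.26659151,   0.        , 243.42626639],
       [  0.        , 453.26659151, 196.64891137],
       [  0.        ,   0.        ,   1.        ]]), 'k1': -0.13748252255627985, 'camera_from_world': array([[-1.59464660e-02, -9.99609797e-01, -2.29338998e-02,
         5.38775678e+00],
       [-9.87517916e-01,  1.93398765e-02, -1.56314855e-01,
         5.31642453e+02],
       [ 1.56697399e-01,  2.01549675e-02, -9.87440987e-01,
         1.23340596e+03],
       [ 0.00000000e+00,  0.00000000e+00,  0.00000000e+00,
         1.00000000e+00]])}
```

```bash
sleep 1; python3 -c "
import cv2
a=cv2.imread('pics/scene0.png');b=cv2.imread('pics/top0.png')
for n,i in(('s',a),('t',b)): cv2.imwrite(f'pics/{n}0b.png',cv2.resize(i,(800,600),interpolation=cv2.INTER_CUBIC))"
```

```text
(no output)
```

View pics/s0b.png

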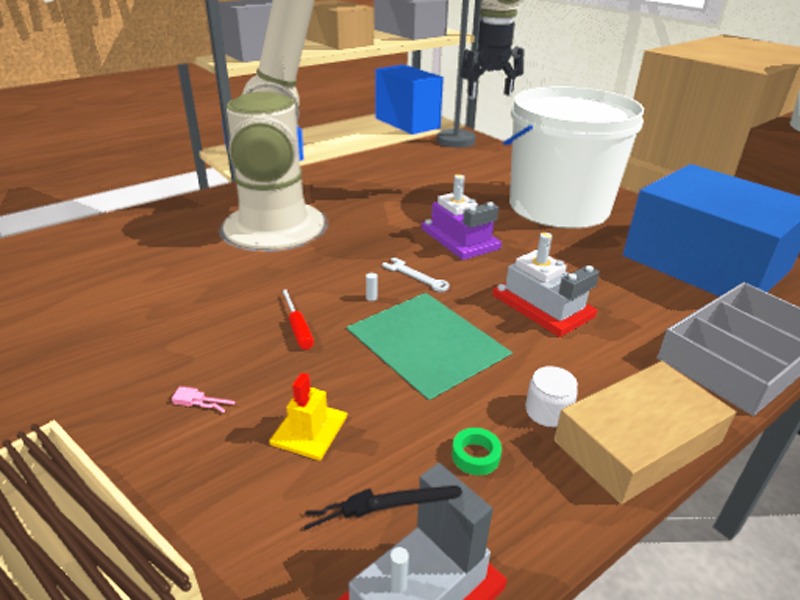

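View pics/t0b.png

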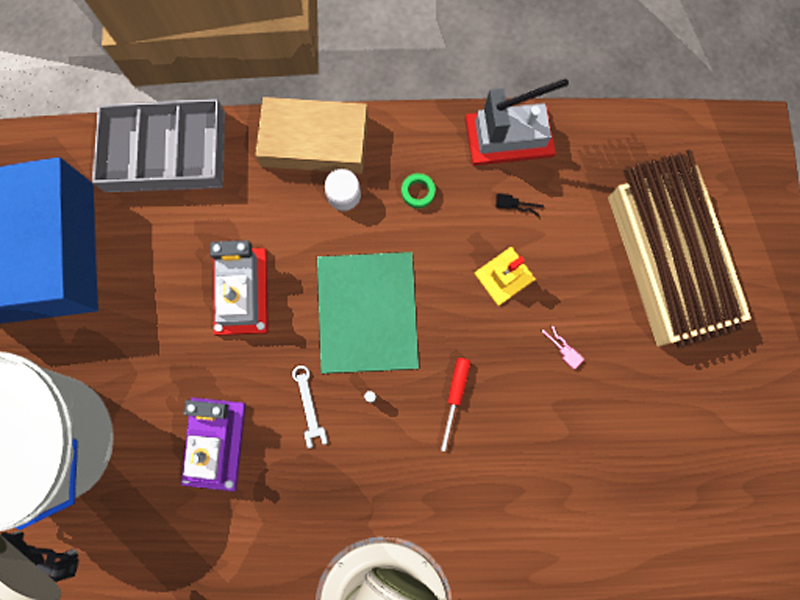

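The top view (800x600) shows the mat at about (367,312), the stand with the red tab at (515,265), the red/grey press near the mat at (237,290) with its block towards world +x, and the wrench, pin and driver below the mat.

```bash
cat > h.py <<'E'
import numpy as np, cv2
from rig import camera_model
def proj(n,P):
    m=camera_model(n);T=m['camera_from_world'];P=np.atleast_2d(P)
    c=P@T[:3,:3].T+T[:3,3];s=c[:,:2]/c[:,2:]
    s=s*(1+m['k1']*(s**2).sum(1,keepdims=True))
    return s@m['mtx'][:2,:2].T+m['mtx'][:2,2]
def ray(n,uv):
    m=camera_model(n);T=m['camera_from_world']
    K=m['mtx'];d=(np.array(uv,float)-K[:2,2])/K[0,0];s=d.copy()
    for _ in range(20): s=d/(1+m['k1']*(s@s))
    R=T[:3,:3];return -R.T@T[:3,3],R.T@np.r_[s,1]
def atz(n,uv,z):
    o,d=ray(n,uv);return o+d*(z-o[2])/d[2]
E
python3 - <<'E'
import cv2,numpy as np
t=cv2.imread('pics/top0.png');s=cv2.imread('pics/scene0.png')
def c(i,x,y,w,h,k): return cv2.resize(i[y:y+h,x:x+w],(w*k,h*k),interpolation=cv2.INTER_CUBIC)
a=np.hstack([c(t,130,150,50,37,8),c(t,300,150,50,37,8)])
b=np.hstack([c(s,310,145,80,60,5),c(s,165,235,80,60,5)])
cv2.imwrite('pics/c1.png',np.vstack([a,b]))
E
```

```text
(no output)
```

View pics/c1.png

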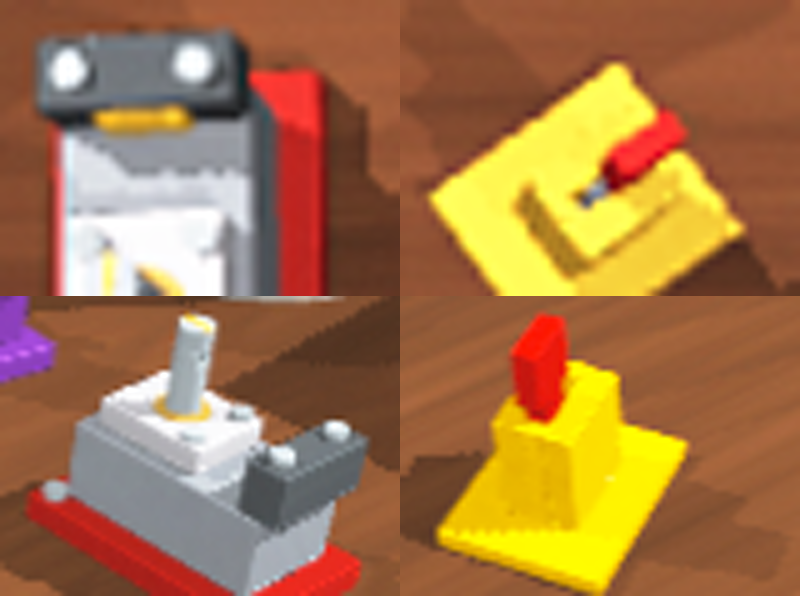

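Top-right crop: the bent leg's grey wire shows at the tab's lower left, so the clip's +y points down-left there (world -x,+y). Next step: fitting silhouettes in both views.

```bash
cat > fit.py <<'E'
from h import *
from scipy.optimize import minimize
def box(x0,x1,y0,y1,z0,z1): return np.array([[x,y,z] for x in(x0,x1) for y in(y0,y1) for z in(z0,z1)],float)
def cyl(r,z0,z1): return np.array([[r*np.cos(a),r*np.sin(a),z] for a in np.linspace(0,6.28,16) for z in(z0,z1)])
STAND=[box(-37.5,37.5,-42.5,42.5,0,8),box(-18,18,-22,22,0,60),box(-6,6,-19,7,72,102),box(-6,6,-13,1,60,72)]
PRESS=[box(-60,100,-50,50,0,18),box(-45,85,-35,35,18,68),box(-35,35,-27.5,27.5,68,85),box(69,95,-35,35,18,100),cyl(10,85,138)]
MAT=[box(-110,110,-90,90,0,4)]
def tf(P,p):
    c,s=np.cos(p[2]),np.sin(p[2]);return np.c_[P[:,0]*c-P[:,1]*s+p[0],P[:,0]*s+P[:,1]*c+p[1],P[:,2]]
K=4
def sil(n,parts,p,off):
    m=np.zeros((384*K,512*K),np.uint8)
    for b in parts:
        uv=(proj(n,tf(b,p))+off+.5)*K
        cv2.fillConvexPoly(m,cv2.convexHull(np.round(uv).astype(np.int32)),1)
    return m
def fit(masks,parts,p0):
    M={n:cv2.resize(m,None,fx=K,fy=K,interpolation=cv2.INTER_NEAREST) for n,m in masks.items()}
    def cost(q):
        c=0
        for i,(n,m) in enumerate(M.items()):
            s=sil(n,parts,q[:3]*[1,1,.02],q[3+2*i:5+2*i]);c+=1-(s&m).sum()/(s|m).sum()
        return c+.003*(q[3:]**2).sum()
    q0=np.r_[p0[0],p0[1],p0[2]/.02,np.zeros(2*len(M))]
    best=None
    for k in range(2):
        sx=np.vstack([q0]+[q0+np.eye(len(q0))[i]*([6,6,6]+[.7]*9)[i] for i in range(len(q0))])
        r=minimize(cost,q0,method='Nelder-Mead',options=dict(initial_simplex=sx,maxiter=350));q0=r.x
    return r.x[:3]*[1,1,.02],r.fun,r.x[3:]
def comp(m,uv):
    n,l=cv2.connectedComponents(m.astype(np.uint8));x,y=map(int,np.round(uv));return (l==l[y,x]).astype(np.uint8)
E
cat > f1.py <<'E'
from fit import *
im={n:cv2.imread(f'pics/{n}0.png') for n in('scene','top')}
H={n:cv2.cvtColor(i,cv2.COLOR_BGR2HSV) for n,i in im.items()}
for n in H: print(n,{k:H[n][v[1],v[0]] for k,v in dict(wood=(250,280),s=(323,180)).items()} if n=='top' else '')
st={n:(((h[...,0]>22)&(h[...,0]<34)&(h[...,1]>120))|(((h[...,0]<5)|(h[...,0]>175))&(h[...,1]>210)&(h[...,2]>120))) for n,h in H.items()}
st={'scene':comp(st['scene'],(200,262)),'top':comp(st['top'],(318,180))}
pr={n:((h[...,1]<75)|((h[...,0]>20)&(h[...,0]<32)&(h[...,1]>100))|(((h[...,0]<5)|(h[...,0]>175))&(h[...,1]>190)&(h[...,2]>100))) for n,h in H.items()}
pr={'scene':comp(pr['scene'],(345,185)),'top':comp(pr['top'],(150,185))}
mt={n:((h[...,0]>60)&(h[...,0]<95)&(h[...,1]>70)) for n,h in H.items()}
mt={'scene':comp(mt['scene'],(275,220)),'top':comp(mt['top'],(235,200))}
for m in(st,pr,mt): print([ (int(x.sum()),cv2.boundingRect(x)) for x in m.values()])
v=np.hstack([cv2.resize((st[n]*90+pr[n]*160+mt[n]*60),(400,300)) for n in im]);cv2.imwrite('pics/masks.png',v)
s0=atz('top',(323,177),20);p0=atz('top',(150,185),60);m0=atz('top',(235,200),4)
print(s0,p0,m0)
for a in (.6,.9): print('stand',fit(st,STAND,(s0[0],s0[1],a)))
print('press',fit(pr,PRESS,(p0[0]-15,p0[1],0)))
print('mat',fit(mt,MAT,(m0[0],m0[1],0)))
E
python3 f1.py
```

```text
scene 
top {'wood': array([ 10, 164, 151], dtype=uint8), 's': array([ 30, 168, 255], dtype=uint8)}
[(1409, (173, 239, 49, 55)), (195395, (0, 0, 512, 384))]
[(2358, (315, 149, 69, 67)), (1851, (135, 154, 37, 61))]
[(3676, (222, 188, 105, 68)), (4591, (203, 162, 65, 77))]
[ 587.98828188 -233.99160981   20.        ] [567.12331673 258.05171923  60.        ] [528.31795379  21.28353982   4.        ]Traceback (most recent call last):
  File "f1.py", line 15, in <module>
    for a in (.6,.9): print('stand',fit(st,STAND,(s0[0],s0[1],a)))
                                    ~~~^^^^^^^^^^^^^^^^^^^^^^^^^^
  File "fit.py", line 28, in fit
    r=minimize(cost,q0,method='Nelder-Mead',options=dict(initial_simplex=sx,maxiter=350));q0=r.x
    res = _minimize_neldermead(fun, x0, args, callback, bounds=bounds,
                               **options)
    fxr = func(xr)
    fx = function(np.copy(x), *(wrapper_args + args))
  File "fit.py", line 22, in cost
    s=sil(n,parts,q[:3]*[1,1,.02],q[3+2*i:5+2*i]);c+=1-(s&m).sum()/(s|m).sum()
  File "fit.py", line 14, in sil
    uv=(proj(n,tf(b,p))+off+.5)*K
        ~~~~^^^^^^^^^^^
  File "h.py", line 4, in proj
    m=camera_model(n);T=m['camera_from_world'];P=np.atleast_2d(P)
ValueError: time passes only in moves, steps and waits
```

```bash
python3 - <<'E'
import re
s=open('h.py').read().replace("from rig import camera_model","from rig import camera_model as _cm\n_C={n:_cm(n) for n in('scene','top')}\ncamera_model=_C.get")
open('h.py','w').write(s)
f=open('f1.py').read().replace("(318,180)","(310,174)").replace("for a in (.6,.9)","for a in (.64,)");open('f1.py','w').write(f)
E
time python3 f1.py
```

```text
scene 
top {'wood': array([ 10, 164, 151], dtype=uint8), 's': array([ 30, 168, 255], dtype=uint8)}
[(1409, (173, 239, 49, 55)), (610, (304, 158, 38, 37))]
[(2358, (315, 149, 69, 67)), (1851, (135, 154, 37, 61))]
[(3676, (222, 188, 105, 68)), (4591, (203, 162, 65, 77))]
[ 587.98828188 -233.99160981   20.        ] [567.12331673 258.05171923  60.        ] [528.31795379  21.28353982   4.        ]
stand (array([ 593.04038866, -234.66346097,    0.60107808]), np.float64(0.27689365391021253), array([-0.29597157,  0.13775597,  0.01291462, -0.40202683]))
press (array([5.52988100e+02, 2.58908647e+02, 2.25678270e-02]), np.float64(0.19435183011784074), array([ 0.00684128, -0.08462723,  0.1071473 ,  0.00029473]))
mat (array([5.30490245e+02, 2.31932176e+01, 3.03979273e-02]), np.float64(0.0523267948910377), array([-0.00897164, -0.03850923, -0.053047  , -0.17217036]))
real	0m19.060s
user	0m15.734s
sys	0m3.906s
```

```bash
cat > ov.py <<'E'
from fit import *
def overlay(files,items,rois,out):
    tiles=[]
    for n,(x,y,w,h) in rois:
        k=min(400//w,300//h);i=cv2.resize(cv2.imread(files[n])[y:y+h,x:x+w],(w*k,h*k),interpolation=cv2.INTER_CUBIC)
        for parts,p in items:
            for b in parts:
                uv=((proj(n,tf(b,p))+.5-[x,y])*k).astype(np.int32)
                cv2.polylines(i,[cv2.convexHull(uv)],True,(255,0,255),1)
        c=np.zeros((300,400,3),np.uint8);c[:i.shape[0],:i.shape[1]]=i;tiles.append(c)
    r=[np.hstack(tiles[j:j+2]) for j in range(0,len(tiles),2)]
    cv2.imwrite(out,np.vstack(r))
E
python3 - <<'E'
from ov import *
overlay({n:f'pics/{n}0.png' for n in('scene','top')},[(STAND,(593,-234.7,.601)),(PRESS,(553,258.9,.0226))],
 [('top',(125,145,64,72)),('top',(295,145,57,50)),('scene',(310,145,80,75)),('scene',(165,230,66,70))],'pics/o1.png')
E
```

```text
(no output)
```

View pics/o1.png

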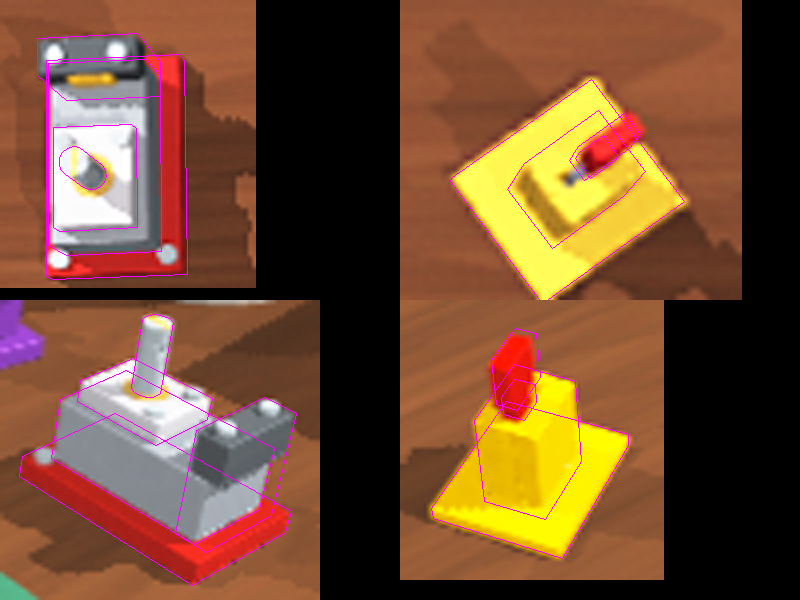

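The press outline matches in both views. The stand's foot fits, but block and tab sit offset from it, so I fit the red tab by itself.

```bash
cat > f2.py <<'E'
from fit import *
H={n:cv2.cvtColor(cv2.imread(f'pics/{n}0.png'),cv2.COLOR_BGR2HSV) for n in('scene','top')}
rd={n:(((h[...,0]<6)|(h[...,0]>174))&(h[...,1]>190)&(h[...,2]>110)) for n,h in H.items()}
rd={'scene':comp(rd['scene'],(193,249)),'top':comp(rd['top'],(331,168))}
print([(int(x.sum()),cv2.boundingRect(x)) for x in rd.values()])
CL=[box(-6,6,-13,13,72,102),box(-6,6,-7,7,60,72)]
for a in(.6,.7): print(fit(rd,CL,(596,-240,a)))
# yellow line on post top
i=cv2.imread('pics/top0.png');h=H['top']
uv=proj('top',tf(cyl(10,138,138.1),(553,258.9,.0226)));print('posttop px',uv.mean(0))
u,v=np.round(uv.mean(0)).astype(int)
for y in range(v-6,v+7): print(y,' '.join(f"{h[y,x,0]:3d}/{h[y,x,1]:3d}" for x in range(u-6,u+7)))
E
python3 f2.py
```

```text
[(181, (187, 238, 12, 22)), (48, (325, 164, 11, 10))]
(array([ 597.99922412, -242.28215346,    0.71909775]), np.float64(0.4178329276571107), array([-0.31011106, -0.0490301 ,  0.40904229, -0.1905967 ]))
(array([ 597.65848744, -241.91278075,    0.71396331]), np.float64(0.42382681926327903), array([-0.24136935,  0.09646591,  0.34928282, -0.08101369]))
posttop px [142.95435939 184.67464669]
179 179/120  99/ 18  99/  7 101/  9 100/  6 105/ 12 143/  4 135/  2 135/  2 120/  1   0/  0   0/  0 150/  1
180 179/119 101/ 22 100/ 10 105/  9 100/ 10 101/ 16 135/ 12 132/  5 135/  2 150/  1   0/  0 150/  1 150/  1
181 179/119 100/ 16 100/  6 101/  9 103/ 10  25/ 13  24/ 69  19/ 18 140/  3 150/  2 135/  2 120/  1 135/  2
182 179/117 102/ 14 120/  2 113/  4 109/  9  25/ 14  28/ 99  27/ 48 111/  7 120/  3 120/  4 110/  3 105/  2
183 179/117 103/ 13 120/  1 135/  2 107/  9  23/ 13  29/117  27/ 36 108/ 10 108/  5  19/ 68  24/ 75  24/ 51
184 179/116 100/ 12   0/  0 110/  3 105/ 10  24/ 14  29/125  26/ 30 109/ 11 105/ 11  15/ 40  19/154  25/139
185 179/116 100/ 12   0/  0  98/  4 105/  8  22/ 15  28/131  25/ 29 108/ 10 105/ 11 105/ 24  13/ 24  18/119
186 179/118 103/ 12   0/  0 110/  3 109/  8  24/ 16  29/100  27/  9 107/  9 101/ 12 106/ 20 105/ 29   0/  5
187 179/117 103/ 12 105/  2 113/  4 109/  8  25/ 18  30/103  26/  7 107/  9 104/ 17 107/ 19 101/ 23 108/ 29
188 179/117 101/ 11   0/  0 135/  2 111/  7  24/ 38  28/125  30/ 10 105/ 21 105/ 19 107/ 18 109/ 16 107/ 19
189 179/114 103/ 12   0/  0 150/  1 120/  2  20/ 22  21/ 95 106/ 25 105/ 26 105/ 20 105/ 16 101/ 16 105/ 25
190 179/114 101/ 11   0/  0 120/  1 120/  1  10/  6  23/130  19/ 69 109/ 36 107/ 28 106/ 22 105/ 24 105/ 32
191 179/114 103/ 12  90/  1 150/  1 120/  2 150/  2  26/ 77  24/139  18/117  14/ 21 107/ 43 107/ 42  20/ 34
```

```bash
cat > go.py <<'E'
import sys,numpy as np
from rig import telemetry
from scipy.spatial.transform import Rotation as R
s=telemetry.sense();q=s['ee_rot'];r=R.from_quat(q[[1,2,3,0]]).as_matrix();a=np.arctan2(r[1,0],r[0,0])
print('t %.2f'%s['time_s'],'pos',s['eef_pos'].round(1),'a %.3f'%a,'tilt',r[:2,2].round(3),'F',s['force'].round(1),'M',s['wrist_torque'].round(2),'w %.1f'%(s['grip_width']*85.4),'j6 %.2f'%s['joints'][5])
if len(sys.argv)>3:
    t=np.array(sys.argv[1:4],float);d=r.T@(t-s['eef_pos'])
    print('tool shift mm',d.round(1),'norm %.1f'%np.linalg.norm(d), 'turn %.3f'%(a-float(sys.argv[4])) if len(sys.argv)>4 else '')
E
python3 go.py 597 -240 230 -0.97
python3 - <<'E'
from h import *
i=cv2.imread('pics/top0.png').astype(float);
b=i[181:189,140:147];y=np.clip(np.minimum(b[...,1],b[...,2])-b[...,0]-8,0,None)
ys,xs=np.mgrid[181:189,140:147];c=(y*xs).sum(1)/y.sum(1);print(c.round(2))
k=np.polyfit(np.arange(181,189),c,1);p=[atz('top',(np.polyval(k,v),v),138) for v in(181,188)]
print(p,np.arctan2(p[0][1]-p[1][1],p[0][0]-p[1][0]))
E
```

```text
t 0.10 pos [140.3 505.7 230.8] a 1.300 tilt [-0.001 -0.001] F [0.2 0.3 0.4] M [ 0.01 -0.04  0.03] w 85.4 j6 -0.22
tool shift mm [-596.3  639.5    1.3] norm 874.4 turn 2.270
[143.02 143.26 143.17 143.11 143.09 142.95 142.93 142.83]
[array([563.49937255, 258.4731058 , 138.        ]), array([544.69779393, 258.90193241, 138.        ])] -0.022804057056675292
```

```bash
python3 -m inch '[[-0.028,0.030,0,0,0.085],[-0.028,0.030,0,0,0.085],[-0.028,0.030,0,0,0.085],[-0.028,0.030,0,0,0.085],[-0.028,0.030,0,0,0.085]]' 60; python3 go.py 597 -240 230 -0.97
```

```text
time_s: 0.52
eef_pos: [246.1, 329.3, 228.0]
ee_rot: [-0.0, 0.793, 0.61, -0.002]
force: [1.9, 0.4, 0.1]
grip_width: 0.996
t 0.52 pos [246.1 329.3 228. ] a 1.311 tilt [-0.004 -0.003] F [1.9 0.4 0.1] M [ 0.07 -0.01 -0.05] w 85.1 j6 -0.67
tool shift mm [-460.3  485.1   -1.7] norm 668.8 turn 2.281
```

Good tracking. On with the traverse.

```bash
for k in 1 2 3; do python3 -m inch '[[-0.028,0.030,0,0,0.085],[-0.028,0.030,0,0,0.085],[-0.028,0.030,0,0,0.085],[-0.028,0.030,0,0,0.085],[-0.028,0.030,0,0,0.085]]' >/dev/null; done; python3 -m inch '[[0,0,0,0.12,0.085],[0,0,0,0.12,0.085],[0,0,0,0.12,0.085],[0,0,0,0.12,0.085],[0,0,0,0.12,0.085]]' >/dev/null; python3 go.py 597 -240 230 -0.97
```

```text
t 2.18 pos [ 571.6 -214.1  219. ] a 0.685 tilt [-0.013  0.003] F [ 0.2 -0.1 -0.6] M [ 0.01 -0.03 -0.01] w 85.0 j6 -1.23
tool shift mm [  3.1  36.  -11.4] norm 37.9 turn 1.655
```

```bash
for k in 1 2; do python3 -m inch '[[0,0,0,0.124,0.085],[0,0,0,0.124,0.085],[0,0,0,0.124,0.085],[0,0,0,0.124,0.085],[0,0,0,0.124,0.085]]' >/dev/null; done;  python3 -m inch '[[0,0,0,0.11,0.085],[0,0,0,0.11,0.085],[0,0,0,0.11,0.085],[0,0,0,0.1,0.085],[0,0,0,0,0.085]]' >/dev/null; python3 go.py 597 -240 190 -0.97
```

```text
t 3.43 pos [ 569.4 -213.   211.5] a -1.023 tilt [-0.026  0.01 ] F [ 0.3 -0.1 -0.5] M [ 0.02 -0.01  0.01] w 85.3 j6 0.47
tool shift mm [37.9 -9.8 20.5] norm 44.2 turn -0.053
```

```bash
python3 -m inch '[[0.02,-0.005,0.01,-0.05,0.085],[0.018,-0.005,0.01,0,0.085],[0,0,0,0,0.085],[0,0,0,0,0.085],[0,0,0,0,0.085]]' >/dev/null; python3 go.py 597 -240 190 -0.97
python3 - <<'E'
from rig import capture
import cv2,numpy as np
from ov import *
s=capture('scene');t=capture('top');cv2.imwrite('pics/scene1.png',s);cv2.imwrite('pics/top1.png',t)
CL=[box(-6,6,-13,13,72,102),box(-6,6,-7,7,60,72)]
overlay({n:f'pics/{n}1.png' for n in('scene','top')},[(CL,(596.5,-239.6,.61))],[('scene',(160,180,80,100)),('top',(300,140,60,60))],'pics/o2.png')
E
python3 go.py
```

```text
t 3.85 pos [ 598.2 -239.5  188.9] a -0.956 tilt [-0.028  0.012] F [-0.1  0.7 -0.1] M [-0.02 -0.02  0.03] w 85.3 j6 0.40
tool shift mm [-0.3  1.3 -1. ] norm 1.7 turn 0.014
t 3.95 pos [ 598.3 -239.3  189.6] a -0.957 tilt [-0.027  0.011] F [ 0.2  0.4 -0. ] M [ 0.04 -0.03 -0.05] w 85.4 j6 0.40
```

View pics/o2.png

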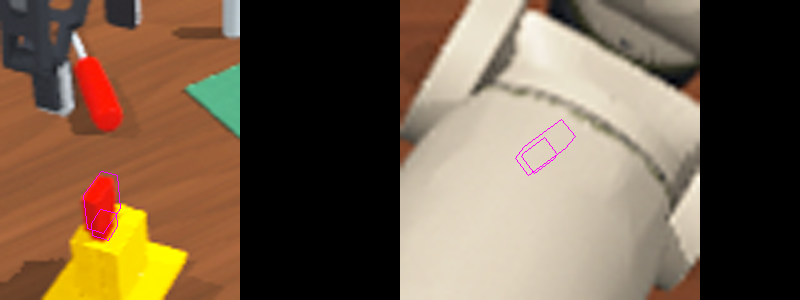

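```bash
cat > f3.py <<'E'
from fit import *
CL=[box(-6,6,-13,13,72,102),box(-6,6,-7,7,60,72)]
for th in(150,190):
  H={n:cv2.cvtColor(cv2.imread(f'pics/{n}0.png'),cv2.COLOR_BGR2HSV) for n in('scene','top')}
  rd={n:(((h[...,0]<9)|(h[...,0]>174))&(h[...,1]>th)&(h[...,2]>90)) for n,h in H.items()}
  if th==150: 
    for n,u in(('scene',(193,249)),('top',(331,168))):
      h=H[n];print(n); 
  rd={n:m.copy() for n,m in rd.items()}
  rd['scene'][:, :180]=0;rd['scene'][:,205:]=0;rd['scene'][:230]=0;rd['scene'][270:]=0
  rd['top'][:, :318]=0;rd['top'][:,345:]=0;rd['top'][:155]=0;rd['top'][185:]=0
  for n,m in rd.items():
    m=comp(m.astype(np.uint8),(193,249) if n=='scene' else (331,168))
    s=cv2.resize(sil(n,CL,(596.5,-239.6,.6),np.zeros(2)).astype(np.float32),(512,384),interpolation=cv2.INTER_AREA)
    ys,xs=np.nonzero(m);yy,xx=np.mgrid[:384,:512]
    print(th,n,m.sum(),'mask c',xs.mean(),ys.mean(),'pred c',(s*xx).sum()/s.sum(),(s*yy).sum()/s.sum(),s.sum())
b=cv2.imread('pics/top0.png')
for y in range(160,178): print(y,' '.join('%3d,%3d'%tuple(b[y,x,[1,2]]) for x in range(322,340)))
print(atz('top',(330,169.5),90))
E
python3 f3.py
```

```text
scene
top
150 scene 200 mask c 192.555 248.16 pred c 193.9315970234688 248.14195764167144 218.375
150 top 61 mask c 331.0 168.40983606557376 pred c 328.697807435653 169.24022878932317 65.5625
190 scene 191 mask c 192.61780104712042 248.38219895287958 pred c 193.9315970234688 248.14195764167144 218.375
190 top 52 mask c 330.0576923076923 168.44230769230768 pred c 328.697807435653 169.24022878932317 65.5625
160  84,142 209,250 253,255 255,255 255,255 255,255 236,255 105,168  75,140  86,152  90,156  91,158  91,158  92,159  91,158  90,158  91,158  90,159
161 224,255 255,255 255,255 253,255 252,255 254,255 255,255 217,252 110,172  80,146  87,154  88,154  90,155  90,154  89,153  89,156  89,154  90,155
162 255,255 255,255 252,255 251,255 251,255 252,255 255,255 255,255 217,252 110,170  79,141  87,148  86,150  86,152  86,151  86,152  87,153  88,152
163 254,255 252,255 252,255 251,255 251,255 251,255 240,254 249,255 255,255 193,237  64,170  68,162  79,141  85,149  87,153  86,153  86,152  85,152
164 248,255 250,255 252,255 246,254 245,254 248,255 248,254 255,255 255,255 228,255  67,247  52,254
[... 1316 characters left out ...]
 205,245 205,245 207,246 244,255 255,255 255,255 207,249 102,164
174  96,139 109,116 133,126 149,170 180,232 187,242 203,246 209,246 207,246 207,246 207,246 234,253 191,235 201,242 231,253 253,255 255,255 216,254
175 155,185  96,100 217,246 255,255 254,255 254,255 238,255 203,244 206,245 209,247 191,239 183,231 184,233 198,242 206,246 228,251 233,254 255,255
176 242,255 226,252 254,255 254,255 253,255 253,255 252,255 236,254 223,250 197,237 146,200 179,230 203,244 209,246 208,246 206,245 204,245 232,254
177 253,255 250,255 252,255 251,255 251,255 252,255 255,255 245,255 188,234 162,211 183,233 206,246 208,246 207,245 206,245 207,246 205,245 206,246
[ 594.54874513 -243.03580737   90.        ]
```

Scene and top crops agree that the tab is at about (597.5,-243), some 3–4 mm off the first model, still upright. Now going down there.

```bash
python3 go.py 597.5 -243 105; python3 -m inch '[[0.0025,0.002,0.02,0,0.085],[0,0,0.022,0,0.085],[0,0,0.022,0,0.085],[0,0,0.018,0,0.085],[0,0,0,0,0.085]]' >/dev/null; python3 go.py 597.5 -243 78 -0.95
```

```text
t 3.95 pos [ 598.3 -239.3  189.6] a -0.957 tilt [-0.027  0.011] F [ 0.2  0.4 -0. ] M [ 0.04 -0.03 -0.05] w 85.4 j6 0.40
tool shift mm [ 4.6  1.5 84.5] norm 84.7 
t 4.37 pos [ 596.2 -240.7  109.8] a -0.952 tilt [-0.02   0.007] F [-0.2 -0.3 -1.2] M [ 0.01 -0.03 -0.02] w 84.7 j6 0.39
tool shift mm [ 3.2 -0.1 31.7] norm 31.9 turn -0.002
```

```bash
python3 -m inch '[[0.003,0,0.016,0,0.085],[0,0,0.014,0,0.085],[0,0,0.001,0,0.085],[0,0,0,0,0.05],[0,0,0,0,0.035]]' 30; python3 go.py 597.5 -243 78 -0.95;  python3 -m inch '[[0,0,0,0,0.02],[0,0,0,0,0.02],[0,0,0,0,0.02],[0,0,0,0,0.02],[0,0,0,0,0.02]]' 30; python3 go.py 597.5 -243 78
```

```text
time_s: 4.78
eef_pos: [598.7, -242.9, 84.5]
ee_rot: [0.002, 0.889, -0.457, -0.007]
force: [1.1, -0.4, -0.1]
grip_width: 0.743
t 4.78 pos [ 598.7 -242.9   84.5] a -0.950 tilt [-0.014  0.003] F [ 1.1 -0.4 -0.1] M [-0.02  0.02  0.02] w 63.4 j6 0.39
tool shift mm [-0.5  0.9  6.6] norm 6.7 turn 0.000
time_s: 5.2
eef_pos: [600.0, -243.5, 89.3]
ee_rot: [0.002, 0.889, -0.457, -0.004]
force: [-1.0, -0.1, -0.4]
grip_width: 0.294
t 5.20 pos [ 600.  -243.5   89.3] a -0.949 tilt [-0.009 -0.   ] F [-1.  -0.1 -0.4] M [-0.01 -0.    0.01] w 25.1 j6 0.39
tool shift mm [-1.8  1.7 11.3] norm 11.6
```

The arm crept upward while closing, so the grip sits too high on the tab. Opening a little and going deeper.

```bash
python3 -m inch '[[0,0,0,0,0.05],[0,0,0.001,0,0.05],[-0.001,0.001,0.006,0,0.05],[0,0,0.006,0,0.04],[0,0,0.002,0,0.034]]' 30; python3 go.py 597.5 -243 79 -0.95
```

```text
time_s: 5.62
eef_pos: [598.5, -243.4, 73.5]
ee_rot: [0.002, 0.889, -0.457, -0.003]
force: [-0.9, -0.6, -1.3]
grip_width: 0.401
t 5.62 pos [ 598.5 -243.4   73.5] a -0.949 tilt [-0.008 -0.001] F [-0.9 -0.6 -1.3] M [-0.01 -0.06 -0.01] w 34.3 j6 0.39
tool shift mm [-0.9  0.7 -5.5] norm 5.6 turn 0.001
```

```bash
python3 -m inch '[[0,0,-0.002,0,0.022],[0,0,-0.001,0,0.02],[0,0,0,0,0.02],[0,0,0,0,0.02],[0,0,0,0,0.02]]' 40; python3 go.py 597.5 -243 79 -0.95
```

```text
time_s: 6.03
eef_pos: [598.0, -243.1, 75.3]
ee_rot: [0.002, 0.889, -0.457, -0.005]
force: [-0.6, -0.7, -0.0]
grip_width: 0.295
t 6.03 pos [ 598.  -243.1   75.3] a -0.949 tilt [-0.01   0.001] F [-0.6 -0.7 -0. ] M [ 0.02 -0.   -0.03] w 25.2 j6 0.39
tool shift mm [-0.4  0.4 -3.7] norm 3.8 turn 0.001
```

```bash
python3 -m inch '[[0,0,-0.012,0,0.02],[0,0,-0.018,0,0.02],[0,0,-0.018,0,0.02],[0,0,-0.018,0,0.02],[0,0,-0.018,0,0.02]]' 40 >/dev/null; python3 go.py 580 23 165 -1.57
```

```text
t 6.45 pos [ 597.5 -242.3  161.9] a -0.949 tilt [-0.016  0.004] F [-0.3 -0.2 -0.3] M [-0.06 -0.01  0.01] w 24.8 j6 0.39
tool shift mm [-225.9 -140.2   -1.7] norm 265.9 turn 0.621
```

```bash
for k in 1 2; do python3 -m inch '[[-0.0226,-0.014,-0.001,0,0.02],[-0.0226,-0.014,-0.001,0,0.02],[-0.0226,-0.014,-0.001,0,0.02],[-0.0226,-0.014,-0.001,0,0.02],[-0.0226,-0.014,-0.001,0,0.02]]' >/dev/null; done;  python3 -m inch '[[0,0,-0.001,0.12,0.02],[0,0,-0.001,0.12,0.02],[0,0,-0.001,0.12,0.02],[0,0,-0.001,0.12,0.02],[0,0,-0.001,0.12,0.02]]' >/dev/null; python3 go.py 580 23 100 -1.57
python3 - <<'E'
from rig import capture
import cv2,numpy as np
s=capture('scene');cv2.imwrite('pics/scene2.png',s)
cv2.imwrite('pics/v2.png',cv2.resize(s[120:280,170:370],(800,640)[:2] and (750,600),interpolation=cv2.INTER_CUBIC))
E
```

```text
t 7.70 pos [581.5  34.9 200.8] a -1.572 tilt [ 0.01  -0.005] F [-0.6  0.3 -0.7] M [-0.03  0.05 -0.01] w 25.5 j6 1.43
tool shift mm [ 11.4   2.5 100.8] norm 101.5 turn -0.002
```

View pics/v2.png

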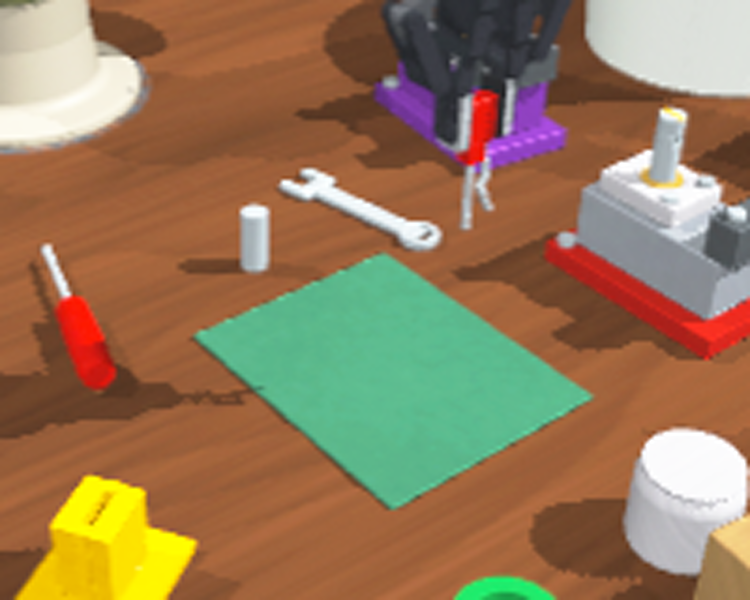

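The clip hangs straight down in the grip, bent leg towards +y. Lowering it over the mat.

```bash
python3 -m inch '[[0.006,0,0.024,0,0.02],[0.005,0,0.028,0,0.02],[0,0,0.028,0,0.02],[0,0,0.026,0,0.02],[0,0,0.012,0,0.02]]' 40 >/dev/null; python3 go.py 580 23 72 -1.57
```

```text
t 8.17 pos [586.8  22.4  87.9] a -1.566 tilt [ 0.026 -0.007] F [-0.4 -0.3 -1.4] M [ 0.    0.05 -0.04] w 24.9 j6 1.41
tool shift mm [-0.8  7.3 15.7] norm 17.3 turn 0.004
```

```bash
python3 -m inch '[[0,0,0.008,0,0.02],[0,0,0.004,0,0.02],[0,0,0.003,0,0.02],[0,0,0.003,0,0.02],[0,0,0.002,0,0.02]]' 25 >/dev/null; python3 go.py 580 23 68 -1.57
```

```text
t 8.58 pos [587.9  22.   68. ] a -1.558 tilt [ 0.027 -0.007] F [ 0.4  0.1 -1.2] M [ 0.04  0.09 -0.  ] w 25.3 j6 1.40
tool shift mm [-1.1  7.9 -0.3] norm 8.0 turn 0.012
```

```bash
python3 -m inch '[[0,0,0.003,0,0.02],[0,0.001,0.002,0,0.02],[0,0.005,0.001,0,0.02],[0,0.006,0.001,0,0.02],[0,0.006,0.001,0,0.02]]' 20 >/dev/null; python3 go.py 580 23 68 -1.57
```

```text
t 9.00 pos [575.8  21.3  66.7] a -1.557 tilt [ 0.046 -0.01 ] F [4.  0.  3.5] M [-0.04 -1.05  0.02] w 25.2 j6 1.39
tool shift mm [-1.6 -4.3 -1.1] norm 4.7 turn 0.013
```

```bash
python3 -m inch '[[0,0.009,0.003,0,0.02],[0,0.009,0.004,0,0.02],[0,0.008,0.005,0,0.02],[0,0.007,0.005,0,0.02],[0,0.006,0.006,0,0.02]]' 20 >/dev/null; python3 go.py 580 23 68 -1.57;python3 - <<'E'
from rig import capture
import cv2,numpy as np
s=capture('scene');cv2.imwrite('pics/scene3.png',s)
cv2.imwrite('pics/v3.png',cv2.resize(s[140:240,230:330],(600,600),interpolation=cv2.INTER_CUBIC))
E
```

```text
t 9.42 pos [547.7  19.9  56.2] a -1.557 tilt [ 0.084 -0.013] F [-9.6  2.7 36.5] M [0.7  0.5  0.13] w 25.0 j6 1.38
tool shift mm [ -2.5 -33.3  -9.1] norm 34.6 turn 0.013
```

View pics/v3.png

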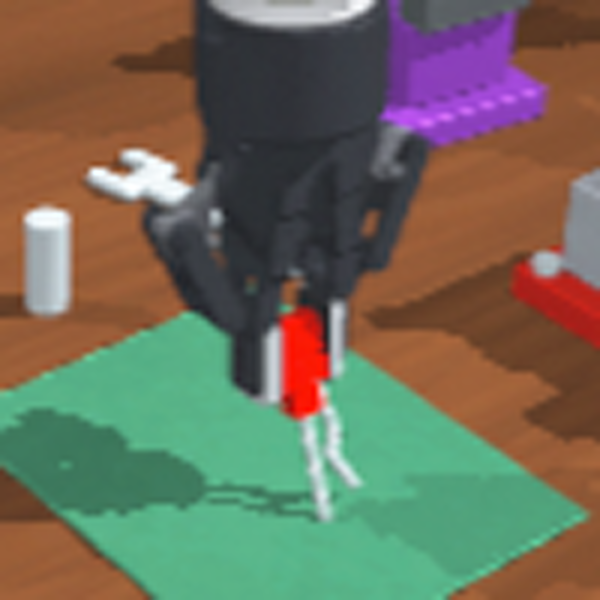

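The clip pivots as wanted (tab leaning back, tip at about (325,515) on the mat), but the down force has reached 36 N. I ease off and lead with the sideways motion.

```bash
python3 -m inch '[[-0.0005,0.006,0,0,0.02],[0,0.007,0.002,0,0.02],[0,0.007,0.004,0,0.02],[0,0.006,0.005,0,0.02],[0,0.005,0.005,0,0.02]]' 20 >/dev/null; python3 go.py 580 23 68 -1.57
```

```text
t 9.88 pos [521.   19.4  44.5] a -1.556 tilt [ 0.104 -0.016] F [-4.9  1.9 17.1] M [0.22 0.1  0.  ] w 25.3 j6 1.36
tool shift mm [ -2.3 -61.2 -17.2] norm 63.6 turn 0.014
```

```bash
python3 -m inch '[[0,0.004,0.005,0,0.02],[0,0.004,0.006,0,0.02],[0,0.003,0.006,0,0.02],[0,0.003,0.006,0,0.02],[0,0.002,0.006,0,0.02]]' 20 >/dev/null; python3 go.py 580 23 68 -1.57
```

```text
t 10.30 pos [503.5  18.8  17.9] a -1.554 tilt [ 0.104 -0.017] F [-5.4 -1.  10.7] M [-0.24  0.16 -0.13] w 24.8 j6 1.35
tool shift mm [ -1.9 -81.3 -42. ] norm 91.6 turn 0.016
```

```bash
python3 -m inch '[[0,0.001,0.004,0,0.02],[0,0.001,0.004,0,0.02],[0,0,0.001,0,0.02],[0,0,0,0,0.03],[0,0,0,0,0.04]]' 20; python3 go.py
python3 - <<'E'
from rig import capture
import cv2,numpy as np
s=capture('scene');cv2.imwrite('pics/scene4.png',s)
cv2.imwrite('pics/v4.png',cv2.resize(s[150:230,230:330],(750,600),interpolation=cv2.INTER_CUBIC))
E
```

```text
time_s: 10.72
eef_pos: [498.2, 18.6, 8.0]
ee_rot: [-0.029, 0.713, -0.7, 0.042]
force: [-1.1, 0.1, -0.0]
grip_width: 0.466
t 10.72 pos [498.2  18.6   8. ] a -1.554 tilt [ 0.099 -0.017] F [-1.1  0.1 -0. ] M [-0.    0.08 -0.01] w 39.8 j6 1.35
```

View pics/v4.png

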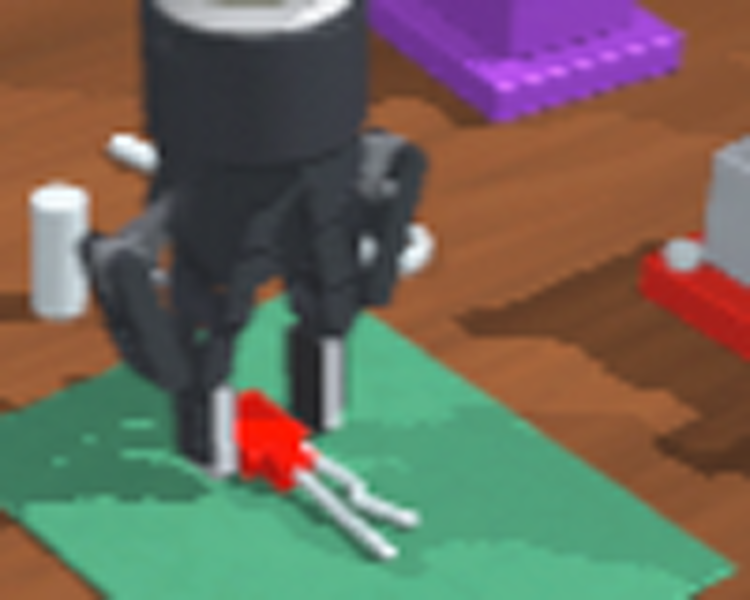

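The clip lies flat on the mat between the open jaws, tab at about (265,435), legs towards +x. I lift clear to let it be truly free and to measure it.

```bash
python3 -m inch '[[0,0,0,0,0.07],[0,0,-0.010,0,0.07],[0,0,-0.018,0,0.07],[0,0,-0.018,0,0.07],[0,0,-0.018,0,0.07]]' 20 >/dev/null; python3 go.py;python3 -m inch '[[0,0,0,0,0.07],[0,0,0,0,0.07],[0,0,0,0,0.07],[0,0,0,0,0.07],[0,0,0,0,0.07]]' >/dev/null; python3 go.py
python3 - <<'E'
from rig import capture
import cv2
cv2.imwrite('pics/scene5.png',capture('scene'))
E
cat > f4.py <<'E'
from fit import *
import sys
f=sys.argv[1]
CL=[box(-13,15,-13,13,4,16)]  # x = along tab (legs +x)
CL=[box(-15,15,-13,13,4,16),box(15,27,-7,7,4,16)]
h=cv2.cvtColor(cv2.imread(f),cv2.COLOR_BGR2HSV)
m=(((h[...,0]<8)|(h[...,0]>174))&(h[...,1]>170)&(h[...,2]>80)).astype(np.uint8)
m[:150]=0;m[240:]=0;m[:,:235]=0;m[:,:][:,320:]=0
n,l,st,c=cv2.connectedComponentsWithStats(m);print(st[1:],c[1:])
k=1+st[1:,4].argmax();m=(l==k).astype(np.uint8)
p0=atz('scene',c[k],10);print(p0)
for a in(-.1,.2): print(fit({'scene':m},CL,(p0[0],p0[1],a)))
E
python3 f4.py pics/scene5.png
```

```text
t 11.18 pos [488.   20.2  71.5] a -1.553 tilt [ 0.088 -0.015] F [ 0.5  0.6 -0.4] M [-0.02  0.02 -0.03] w 70.2 j6 1.35
t 11.60 pos [488.4  20.3  74.4] a -1.553 tilt [ 0.093 -0.016] F [1.  0.3 0. ] M [-0.04  0.02 -0.03] w 70.3 j6 1.35
[[315 183   5   9  32]
 [257 203  14  12 115]] [[317.         187.0625    ]
 [263.47826087 208.28695652]]
[494.69655222  19.08561662  10.        ]
(array([ 4.91572673e+02,  1.93006689e+01, -1.24525876e-01]), np.float64(0.1824520172944298), array([ 0.12057374, -0.14228254]))
(array([ 4.88746778e+02,  1.80077244e+01, -4.78347898e-03]), np.float64(0.1919380164869613), array([0.86226446, 0.21303447]))
```

```bash
python3 go.py 491 19 12; python3 -m inch '[[0.001,-0.001,0.014,0,0.06],[0,0,0.018,0,0.06],[0,0,0.018,0,0.06],[0,0,0.008,0,0.06],[0,0,0,0,0.05]]' 20 >/dev/null; python3 go.py 491 19 6
```

```text
t 11.65 pos [488.3  20.3  74.2] a -1.553 tilt [ 0.092 -0.016] F [-0.6 -0.2 -0.1] M [ 0.02  0.08 -0.02] w 70.0 j6 1.35
tool shift mm [ 0.2  3.1 62.2] norm 62.3 
t 12.07 pos [494.5  18.3  12.9] a -1.553 tilt [ 0.09  -0.016] F [-0.8  0.6  0.2] M [ 0.01  0.03 -0.02] w 50.3 j6 1.35
tool shift mm [-0.9  4.1  6.5] norm 7.8
```

```bash
python3 -m inch '[[-0.001,0.002,0.004,0,0.04],[0,0.002,0.001,0,0.034],[0,0,0.0,0,0.028],[0,0,0,0,0.02],[0,0,0,0,0.02]]' 30; python3 go.py 491 19 6; python3 -m inch '[[0,0,0,0,0.02],[0,0,0,0,0.02],[0,0,0,0,0.02],[0,0,0,0,0.02],[0,0,0,0,0.02]]' 100; python3 go.py 491 19 6
```

```text
time_s: 12.48
eef_pos: [490.9, 19.3, 8.6]
ee_rot: [-0.026, 0.713, -0.7, 0.038]
force: [0.3, -0.5, -0.4]
grip_width: 0.29
t 12.48 pos [490.9  19.3   8.6] a -1.553 tilt [ 0.091 -0.016] F [ 0.3 -0.5 -0.4] M [-0.01  0.1   0.02] w 24.7 j6 1.35
tool shift mm [0.2 0.2 2.6] norm 2.6 
time_s: 12.9
eef_pos: [491.5, 19.2, 9.7]
ee_rot: [-0.027, 0.713, -0.7, 0.039]
force: [0.5, -1.0, 0.6]
grip_width: 0.267
t 12.90 pos [491.5  19.2   9.7] a -1.553 tilt [ 0.093 -0.016] F [ 0.5 -1.   0.6] M [ 0.03  0.01 -0.02] w 22.8 j6 1.35
tool shift mm [0.1 0.8 3.6] norm 3.7
```

Grip is shallow; I repeat it some 5 mm lower.

```bash
python3 -m inch '[[0,0,0,0,0.036],[0,0,0.003,0,0.036],[0,0,0.004,0,0.034],[0,0,0.001,0,0.030],[0,0,0,0,0.026]]' 30; python3 -m inch '[[0,0,0,0,0.02],[0,0,0.0005,0,0.02],[0,0,0,0,0.02],[0,0,0,0,0.02],[0,0,0,0,0.02]]' 80; python3 go.py 491 19 6
```

```text
time_s: 13.32
eef_pos: [493.9, 18.8, 4.7]
ee_rot: [-0.028, 0.713, -0.699, 0.041]
force: [-2.2, 1.5, 2.8]
grip_width: 0.308
time_s: 13.73
eef_pos: [494.1, 19.0, 4.9]
ee_rot: [-0.028, 0.713, -0.699, 0.041]
force: [-2.4, 0.3, 6.4]
grip_width: 0.275
t 13.73 pos [494.1  19.    4.9] a -1.551 tilt [ 0.097 -0.017] F [-2.4  0.3  6.4] M [0.17 0.4  0.01] w 23.5 j6 1.35
tool shift mm [-0.1  2.9 -1.4] norm 3.2
```

```bash
python3 -m inch '[[0,0,-0.01,0,0.02],[0,0,-0.028,0,0.02],[0,0,-0.03,0,0.02],[0,0,-0.03,0,0.02],[0,0,-0.025,0,0.02]]' 80; python3 go.py 450 258.8 125 -1.571
python3 - <<'E'
from h import *
print(atz('top',(128,292),138),atz('top',(131,256),100))
E
```

```text
time_s: 14.15
eef_pos: [478.5, 21.5, 127.3]
ee_rot: [-0.024, 0.713, -0.699, 0.035]
force: [-0.2, -0.1, -0.3]
grip_width: 0.279
t 14.15 pos [478.5  21.5 127.3] a -1.552 tilt [ 0.084 -0.015] F [-0.2 -0.1 -0.3] M [-0.01  0.01 -0.04] w 23.8 j6 1.35
tool shift mm [-237.8   23.7   -3.6] norm 239.0 turn 0.019
[274.30985203 294.39889624 138.        ] [367.70298942 297.88769803 100.        ]
```

```bash
for k in 1 2; do python3 -m inch '[[-0.0236,0.0024,0,0.002,0.02],[-0.0236,0.0024,-0.001,0.002,0.02],[-0.0236,0.0024,0,0.002,0.02],[-0.0236,0.0024,-0.001,0.002,0.02],[-0.0236,0.0024,0,0.002,0.02]]' >/dev/null; done; python3 -m inch '[[0,0,0,0,0.02],[0,0,0,0,0.02],[0,0,0,0,0.02],[0,0,0,0,0.02],[0,0,0,0,0.02]]' >/dev/null; python3 go.py 450 258.8 115 -1.571
python3 - <<'E'
from rig import capture
import cv2,numpy as np
s=capture('scene');t=capture('top');cv2.imwrite('pics/scene6.png',s);cv2.imwrite('pics/top6.png',t)
f=lambda i,x,y,w,h,k:cv2.resize(i[y:y+h,x:x+w],(w*k,h*k),interpolation=cv2.INTER_CUBIC)
cv2.imwrite('pics/v6.png',np.hstack([f(s,290,115,66,100,6),f(t,120,140,66,100,6)]))
E
```

```text
t 15.40 pos [452.  265.8 135. ] a -1.577 tilt [ 0.098 -0.018] F [-0.2  0.1 -0.7] M [-0.01  0.06 -0.02] w 23.7 j6 1.94
tool shift mm [ 6.7  3.9 19.9] norm 21.3 turn -0.006
```

View pics/v6.png

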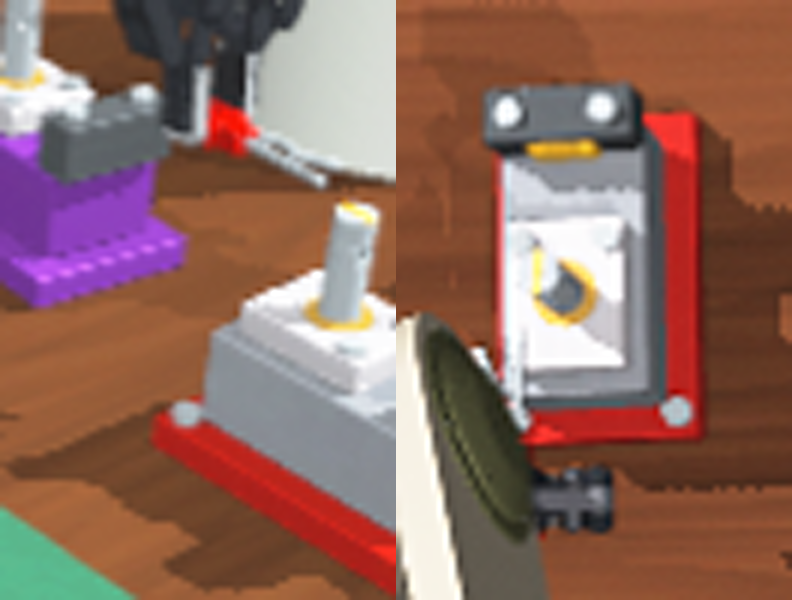

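Run:
```python
from h import *
P=np.array([[525,265.8,140],[488,265.8,140]]);print('pred scene',proj('scene',P),'top',proj('top',P))
s=cv2.imread('pics/scene6.png');t=cv2.imread('pics/top6.png')
gs=cv2.cvtColor(s,cv2.COLOR_BGR2GRAY);gt=cv2.cvtColor(t,cv2.COLOR_BGR2GRAY)
hs=cv2.cvtColor(s,cv2.COLOR_BGR2HSV)[...,1];ht=cv2.cvtColor(t,cv2.COLOR_BGR2HSV)[...,1]
print('scene');print('    ',*range(330,349))
for y in range(134,150): print(y,' '.join('%3d/%3d'%(gs[y,x],hs[y,x]) for x in range(330,349)))
print('top')
for y in range(192,214): print(y,' '.join('%3d/%3d'%(gt[y,x],ht[y,x]) for x in range(131,147)))
```

```text
pred scene [[343.02801622 144.6636404 ]
 [333.1184323  139.68085833]] top [[139.9894978  195.2991322 ]
 [139.72087072 209.25946808]]
scene
     330 331 332 333 334 335 336 337 338 339 340 341 342 343 344 345 346 347 348
134 126/191 186/ 77 184/  6 184/ 10 189/  9 192/  9 195/  9 197/ 10 198/  9 201/ 10 204/  7 206/  9 208/ 10 210/ 10 211/ 10 212/  7 213/  8 214/  9 216/  9
135 102/231 148/139 178/ 33 185/  9 190/ 11 192/  9 195/ 10 197/  9 200/ 10 202/ 10 203/  9 205/  9 209/ 10 210/ 10 211/ 10 213/  9 214/  9 215/ 11 216/  8
136  86/250 124/192 169/126 204/ 45 194/  8 193/  9 195/  9 198/  9 200/ 10 201/  9 204/  7 207/ 10 209/ 10 210/ 10 211/ 10 213/  9 215/  9 216/  9 217/  8
137  92/231 128/178 133/168 187/ 38 213/ 14 221/  8 215/ 11 201/  9 201/ 11 202/  9 205/ 11 207/ 11 209/ 10 210/  8 212/  9 213/  8 215/ 11 217/  8 217/  8
138 122/162 174/ 53 193/ 21 181/ 11 186/ 20 185/ 20 187/ 17 213/ 14 218/  8 206/  9 205/ 10 207/ 10 209/  7 210/  8 211/ 10 213/  9 214/  9 217/  9 218/  8
139  99/185 139/ 68 169/  9 187/ 21 202/ 10 139/ 11 130/  4 166/ 16 210/ 19 221/  8 209/  8 207/  7 
[... 3823 characters left out ...]
  75/116  81/143  82/138  82/135  81/134
209  71/ 85  66/ 89  65/ 83  61/ 77  49/ 80  46/ 74  44/ 78  38/106 120/ 13 208/ 19 165/  8 117/102  73/221  74/216  76/214  78/213
210  71/ 83  68/ 86  67/ 84  65/ 90  56/ 91  40/ 79  43/ 79  41/ 95  71/ 28 171/ 17 215/ 17 126/ 88  73/220  75/213  76/213  76/213
211  74/ 85  69/ 81  68/ 86  68/ 86  59/ 79  44/ 72  45/ 81  44/ 78  41/ 95  89/ 25 140/ 21  74/200  91/216 112/207 100/212  75/211
212  79/ 78  70/ 87  68/ 86  68/ 83  62/ 78  53/ 79  45/ 81  45/ 87  43/ 83  48/137  67/196  75/217  94/213 112/206 113/207 114/205
213  90/ 81  72/ 85  68/ 83  67/ 84  69/ 85  58/ 88  45/ 81  47/ 78  45/ 76  60/163  76/204  85/215 107/210 103/211  91/213  82/212
```

Predicted leg tip (343.0,144.7 scene; 140.0,195 top) matches the pixels seen within about 0.5 px, so the model of the held clip is good: level, tip 28 mm before the post's axis, 7 mm off in y and 20 mm high.

```bash
python3 -m inch '[[0.004,0.0015,0.007,-0.003,0.02],[0.003,0.001,0.007,-0.003,0.02],[0,0,0.006,0,0.02],[0,0,0,0,0.02],[0,0,0,0,0.02]]' 80 >/dev/null; python3 go.py 450 258.8 115 -1.571
```

```text
t 15.92 pos [451.5 256.1 112.4] a -1.573 tilt [ 0.097 -0.018] F [ 0.3 -0.3 -0.2] M [ 0.04  0.09 -0.02] w 23.8 j6 1.92
tool shift mm [-2.6  1.2 -2.7] norm 4.0 turn -0.002
```

```bash
python3 -m inch '[[-0.0015,0,-0.0015,0,0.02],[0,0,0,0,0.02],[0,0,0,0,0.02],[0,0,0,0,0.02],[0,0,0,0,0.02]]' >/dev/null; python3 go.py 465 258.8 115 -1.571
python3 - <<'E'
from rig import capture
import cv2,numpy as np
s=capture('scene');t=capture('top');cv2.imwrite('pics/scene7.png',s);cv2.imwrite('pics/top7.png',t)
from h import *
gt=cv2.cvtColor(t,cv2.COLOR_BGR2GRAY)
P=np.array([[524.5,258.8,120],[490,258.8,120],[553,258.8,120]]);print('pred scene',proj('scene',P),'top',proj('top',P))
f=lambda i,x,y,w,h,k:cv2.resize(i[y:y+h,x:x+w],(w*k,h*k),interpolation=cv2.INTER_CUBIC)
cv2.imwrite('pics/v7.png',np.hstack([f(s,312,130,50,60,10)[:600,:400],f(t,125,170,40,60,10)]))
E
```

```text
t 16.33 pos [451.5 258.1 114.3] a -1.572 tilt [ 0.097 -0.018] F [ 0.2 -0.2 -0.6] M [0.04 0.12 0.01] w 23.9 j6 1.92
tool shift mm [ -0.7 -13.5   0.6] norm 13.5 turn -0.001
pred scene [[340.0893115  151.73168938]
 [330.9686739  146.95635086]
 [347.93683216 155.84360437]] top [[144.40163214 196.62519993]
 [144.17564479 209.43941789]
 [144.60336694 186.12514027]]
```

View pics/v7.png

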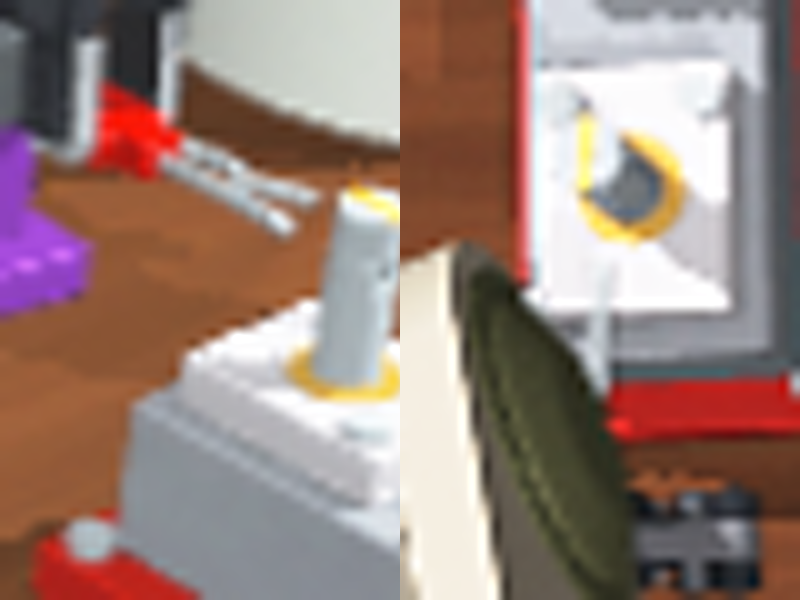

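Run:
```python
from h import *
for k,rows in((7,range(194,210)),(6,range(194,211))):
    a=cv2.imread('pics/top0.png').astype(int);b=cv2.imread(f'pics/top{k}.png').astype(int)
    d=np.abs(a-b).sum(2);print(k)
    for y in rows: print(y,' '.join('%4d'%v for v in d[y,134:152]), '|', ' '.join('%3d'%v for v in b[y,136:150,1]))
d=np.abs(cv2.imread('pics/scene0.png').astype(int)-cv2.imread('pics/scene7.png')).sum(2);print('scene7 cols 326..346')
for y in range(142,157): print(y,' '.join('%4d'%v for v in d[y,326:347]))
```

```text
7
194   13    9   12   19   28   21   25   22   24   27   17    6    8   12   13   11   13   21 |  72 121 231 247 243 244 243 242 244 247 246 246 233 239
195   26   10    8   16   34   24   24   23   25   26   15    2    3    3    5    3    4   12 |  71 121 228 246 243 244 243 242 246 250 250 250 249 250
196   63   32    9   18   65   23   24   22   24   41   31   25   43    0    3    6    4    6 |  70  93 195 246 243 244 243 236 241 243 235 251 250 249
197  100   61   18    9   67   20   25   25   26   36   28   52   64    0    4    6    5    4 |  72  93 188 248 243 243 242 238 242 234 227 251 249 248
198  123  122   84   60   68   21   26   25   26   34   45   79   54    0    4    6    6    3 |  48  75 188 246 242 243 242 238 236 225 231 251 249 248
199  156  126  133  202  124   76   23   23   25   30   42   86   54    2    3    5    4    5 |  38 162 255 227 244 244 243 241 238 224 232 252 251 250
200  145  117  138  111   96   88    7    8    6   15   52   90   39    0    0    0    0    0 |  40  90 191 224 251 251 252 249 238 225 240 255 255 255
201  125   90  117  294  438  226 
[... 4875 characters left out ...]
5  235   96   70   84  140   77   17    7    7
151    6    4    5    2    4    3    4    9    5   32   88  175  216  396  246   44   17    5    3    5   10
152    8    7    7    7    6    7    9    4    7    4   11   45  108  276  397  178    3    4    4    9    6
153    4    3    6    5    3    2    6    3    5    6    7    7   19   66  145   60    4    6    5    7    6
154    6    2    6    8    6    4    7    7    8    3    6    3    9    3    6    3    5    5    3   10   12
155    4    7    6    4    5    6    4    6    7    6    2    4    4    4   10    3    4    3    6   10    9
156    8    5    7    5    4    6    5    7    6    5    7    4    5    8    5    5    3    5    5    8    8
```

```bash
python3 go.py 466 258.7 115; python3 -m inch '[[-0.0005,-0.006,0,0,0.02],[0,-0.006,0.0005,0,0.02],[0,-0.001,0,0,0.02],[0,0,0,0,0.02],[0,0,0,0,0.02]]' 80 >/dev/null; python3 go.py 474 258.7 115
```

```text
t 16.43 pos [451.5 258.1 114.3] a -1.572 tilt [ 0.097 -0.018] F [-0.6 -0.5 -0.3] M [-0.    0.06  0.03] w 23.8 j6 1.92
tool shift mm [ -0.6 -14.5   0.7] norm 14.5 
t 16.85 pos [466.4 258.6 115.3] a -1.573 tilt [ 0.098 -0.018] F [ 0.1 -0.7 -0.6] M [-0.03  0.09 -0.05] w 23.8 j6 1.91
tool shift mm [-0.1 -7.5  1. ] norm 7.6
```

```bash
python3 -m inch '[[0,-0.003,0.0005,0,0.02],[0,-0.003,0.0005,0,0.02],[0,-0.002,0,0,0.02],[0,0,0,0,0.02],[0,0,0,0,0.02]]' 80 >/dev/null; python3 go.py 480 258.7 115
```

```text
t 17.27 pos [475.2 258.5 114.9] a -1.573 tilt [ 0.097 -0.018] F [ 0.3 -0.6 -0.3] M [-0.03  0.07  0.02] w 23.7 j6 1.91
tool shift mm [-0.2 -4.8  0.3] norm 4.8
```

```bash
python3 -m inch '[[0,-0.003,0.0003,0,0.02],[0,-0.003,0.0003,0,0.02],[0,0,0,0,0.02],[0,0,0,0,0.02],[0,0,0,0,0.02]]' 80 >/dev/null; python3 go.py 490 258.7 115
```

```text
t 17.68 pos [481.9 258.5 114.8] a -1.573 tilt [ 0.097 -0.018] F [-0.2  0.8 -1. ] M [ 0.02  0.1  -0.02] w 23.8 j6 1.90
tool shift mm [-0.2 -8.1  0.6] norm 8.1
```

```bash
python3 -m inch '[[0,-0.004,0.0004,0,0.02],[0,-0.004,0.0004,0,0.02],[0,-0.003,0.0003,0,0.02],[0,0,0,0,0.02],[0,0,0,0,0.02]]' 100 >/dev/null; python3 go.py 505 258.7 115
python3 - <<'E'
from rig import capture
import cv2,numpy as np
s=capture('scene');t=capture('top');cv2.imwrite('pics/scene8.png',s);cv2.imwrite('pics/top8.png',t)
f=lambda i,x,y,w,h,k:cv2.resize(i[y:y+h,x:x+w],(w*k,h*k),interpolation=cv2.INTER_CUBIC)
cv2.imwrite('pics/v8.png',np.hstack([f(s,322,130,40,60,10),f(t,125,165,40,60,10)]))
E
```

```text
t 18.10 pos [494.2 258.5 114.8] a -1.573 tilt [ 0.097 -0.018] F [-0.2 -0.7  0.3] M [ 0.07  0.07 -0.02] w 23.2 j6 1.89
tool shift mm [ -0.2 -10.8   0.9] norm 10.8
```

View pics/v8.png

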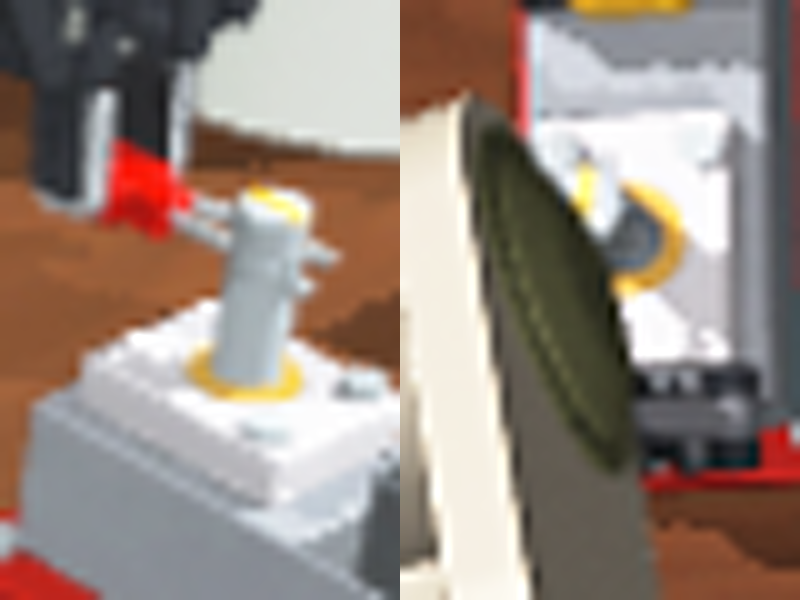

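The straight leg goes in at (230,240) and comes out at (305,285) through the post; the bent leg passes behind it. Now pushing home.

```bash
python3 -m inch '[[0,-0.004,0.0004,0,0.02],[0,-0.004,0.0004,0,0.02],[0,-0.003,0.0003,0,0.02],[0,-0.003,0.0003,0,0.02],[0,0,0,0,0.02]]' 120 >/dev/null; python3 go.py 518 258.7 115
```

```text
t 18.62 pos [508.2 259.4 114.4] a -1.571 tilt [ 0.095 -0.017] F [ 2.9  0.8 -1.1] M [ 0.16 -0.41 -0.  ] w 22.4 j6 1.88
tool shift mm [ 0.7 -9.8  0.3] norm 9.8
```

```bash
python3 -m inch '[[0,-0.004,0.0004,0,0.02],[0,-0.004,0.0004,0,0.02],[0,-0.004,0.0004,0,0.02],[0,-0.002,0,0,0.02],[0,0,0,0,0.02]]' 120 >/dev/null; python3 go.py 520 258.7 115
```

```text
t 19.03 pos [517.4 259.1 113.6] a -1.571 tilt [ 0.077 -0.02 ] F [-0.6 -0.4  4.4] M [-0.1  -0.18 -0.05] w 22.6 j6 1.87
tool shift mm [ 0.4 -2.7 -1.2] norm 3.0
```

```bash
python3 -m inch '[[0,-0.002,-0.001,0,0.02],[0,-0.003,0,0,0.02],[0,-0.003,0,0,0.02],[0,-0.003,0,0,0.02],[0,-0.003,0,0,0.02]]' 120 >/dev/null; python3 go.py 520 258.7 115
```

```text
t 19.45 pos [517.5 259.1 114.3] a -1.570 tilt [ 0.037 -0.026] F [-21.8  -2.8  12.9] M [-0.4   3.02 -0.25] w 22.4 j6 1.87
tool shift mm [ 0.4 -2.5 -0.6] norm 2.6
```

```bash
python3 -m inch '[[0,0.0005,0,0,0.02],[0,0,0,0,0.02],[0,0,0,0,0.024],[0,0,0,0,0.03],[0,0,0,0,0.036]]' 40 >/dev/null; python3 go.py; python3 -m inch '[[0,0,0,0,0.05],[0,0,0,0,0.06],[0,0,-0.004,0,0.06],[0,0,-0.008,0,0.06],[0,0,-0.012,0,0.06]]' 40 >/dev/null; python3 go.py
```

```text
t 19.87 pos [517.7 259.  115.8] a -1.570 tilt [ 0.038 -0.027] F [-0.3 -0.4 -0.1] M [0.04 0.02 0.  ] w 35.7 j6 1.87
t 20.28 pos [517.1 258.9 139.1] a -1.570 tilt [ 0.036 -0.028] F [-0.4 -0.3  0.2] M [0.07 0.   0.06] w 59.6 j6 1.86
```

```bash
python3 -m inch '[[0,0,-0.015,0,0.06],[0,0.005,-0.025,0,0.06],[0,0.02,-0.025,0,0.06],[0,0.03,-0.02,0,0.06],[0,0.03,-0.01,0,0.06]]' 40 >/dev/null; python3 -m inch '[[0.02,0.03,-0.01,0,0.06],[0.03,0.03,0,0,0.06],[0.035,0.02,0,0,0.06],[0.03,0,0,0,0.06],[0,0,0,0,0.06]]' >/dev/null; python3 go.py
python3 - <<'E'
from rig import capture
import cv2,numpy as np
from ov import *
s=capture('scene');t=capture('top');cv2.imwrite('pics/scene9.png',s);cv2.imwrite('pics/top9.png',t)
C=[box(-53,-23,-13,13,114,126),box(-23,-11,-7,7,114,126),box(-11,38.5,-2.5,2.5,117.5,122.5)]
i=[]
f=lambda im,x,y,w,h,k:cv2.resize(im[y:y+h,x:x+w],(w*k,h*k),interpolation=cv2.INTER_CUBIC)
overlay({'scene':'pics/scene9.png','top':'pics/top9.png'},[(C,(553,258.8,0))],[('scene',(318,135,40,30)),('top',(125,165,40,42))],'pics/o9.png')
raw=np.hstack([f(s,318,135,40,30,10),np.zeros((300,400,3),np.uint8)]);r=f(t,125,165,40,42,7);raw[:294,400:680]=r
cv2.imwrite('pics/v9.png',np.vstack([raw,cv2.imread('pics/o9.png')]))
E
```

```text
t 21.12 pos [342.1 144.9 253.6] a -1.567 tilt [ 0.051 -0.025] F [0.1 0.8 0.3] M [0.02 0.01 0.01] w 60.1 j6 1.68
```

View pics/v9.png

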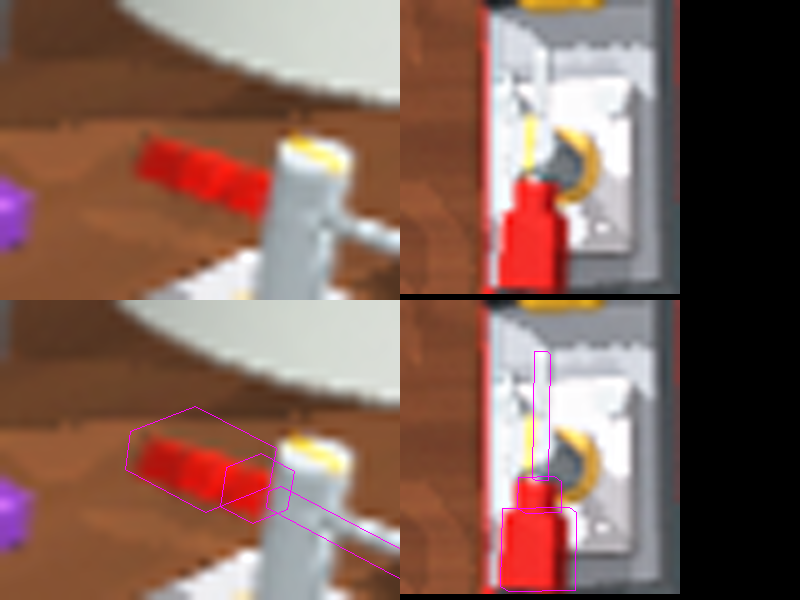

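The nose is against the post, but in the scene view the tab looks thinner than modelled, so it may be rolled or pitched. I check that by numbers.

```bash
cat > f5.py <<'E'
from fit import *
from scipy.spatial.transform import Rotation as R
import sys
k=sys.argv[1]
ims={n:cv2.imread(f'pics/{n}{k}.png') for n in('scene','top')}
M={}
for n,i in ims.items():
    h=cv2.cvtColor(i,cv2.COLOR_BGR2HSV)
    m=(((h[...,0]<6)|(h[...,0]>174))&(h[...,1]>190)&(h[...,2]>90)).astype(np.uint8)
    c=proj(n,np.array([[520,258.8,120]]))[0].astype(int);w=np.zeros_like(m);w[c[1]-14:c[1]+14,c[0]-14:c[0]+12]=1
    m&=w;_,l,st,cc=cv2.connectedComponentsWithStats(m);j=1+st[1:,4].argmax();M[n]=(l==j).astype(np.uint8);print(n,st[j],cc[j])
B=[box(-15,15,-13,13,-6,6),box(15,27,-7,7,-6,6)]
def s_(n,q):
    m=np.zeros((384*4,512*4),np.uint8);r=R.from_euler('xyz',[q[3]*.05,q[4]*.05,q[5]*.05])
    for b in B: cv2.fillConvexPoly(m,cv2.convexHull(np.round((proj(n,r.apply(b)+q[:3])+.5)*4).astype(np.int32)),1)
    if n=='scene': 
        cv2.fillConvexPoly(m,cv2.convexHull(np.round((proj(n,tf(cyl(10,85,138),(553,258.8,0)))+.5)*4).astype(np.int32)),0)
    return m
U={n:cv2.resize(m,None,fx=4,fy=4,interpolation=cv2.INTER_NEAREST) for n,m in M.items()}
def cost(q):
    c=.0003*((q-q0)**2).sum()
    for n,m in U.items(): s=s_(n,q);c+=1-(s&m).sum()/(s|m).sum()
    return c
for roll in(-8,0,8):
    q0=np.array([515,258.8,120,0,0,0.]);q=q0.copy();q[3]=roll
    for _ in range(2):
        sx=np.vstack([q]+[q+np.eye(6)[i]*3 for i in range(6)])
        r=minimize(cost,q,method='Nelder-Mead',options=dict(initial_simplex=sx,maxiter=250));q=r.x
    print('roll0',roll,'pos',q[:3].round(1),'rpy',(q[3:]*.05).round(2),'cost',round(r.fun,3))
s=ims['scene'];d=np.abs(s.astype(int)-cv2.imread('pics/scene0.png')).sum(2)
print('scene diff cols 346..370')
for y in range(148,174): print(y,' '.join('%3d'%min(v,999) for v in d[y,346:371]))
print(proj('scene',np.array([[591.5,258.8,120],[565,258.8,120],[581,276.8,120],[563.5,267.8,120]])).round(1))
E
python3 f5.py 9
```

```text
scene [332 149  13   8  58] [338.01724138 152.0862069 ]
top [139 191  10  16 114] [143.61403509 199.1754386 ]
roll0 -8 pos [515.4 263.4 113.4] rpy [-0.49 -0.15  0.04] cost 0.466
roll0 0 pos [515.9 264.2 113. ] rpy [-0.49 -0.16 -0.01] cost 0.463
roll0 8 pos [515.1 263.  117.7] rpy [ 0.19 -0.17 -0.12] cost 0.697
scene diff cols 346..370
148  33   4   0   2   1   3   4   1   2   1   2   2   1   1   1   1   2   1   2   3   1   2   2   2   3
149   5   4   2   3   0   1   1   1   0   2   0   0   0   1   0   0   1   3   2   3   1   2   4   3   2
150   3   1   3   0   0   1   1   3   2   4   1   1   5   1   2   1   1   1   4   4   0   0   0   3   3
151   2   1   1   2   1   1   1   2   0   2   1   2   4   6   2   1   3   1   4   3   2   5   3   4   2
152   4   0   1   3   5   2   0   2   4   3   1   1   1   2   1   1   1   1   2   2   0   5   3   4   3
153   5   0   1   3   1   1   2   1   1   0   2   2   2   5   1   4   5   4   2   1   5   3   2   2   4
154   1   2   2   4   3   4   2   3   2   1   0   1   1   1   2   3   1   0   1   3   1   3   5   2   2
155   1   3   3   2   2   2  15   5
[... 1301 characters left out ...]
 35  35  35  35
168   3   3   3   0   0   1   1   3   0   0   4   1   2   1   1   0   3  31  36  35  34  32  35  31  35
169 105  20   6   0   1   3   0   1   1   3   1   0   2   3   2   3   2   6  31  35  33  34  31  27  30
170 171  24   2   2   0   0   0   0   0   0   2   2   0   0   0   1   3   1   3   5  31  31  33  31  36
171   6   2   1   0   0   0   0   0   1   0   2   0   0   0   0   0   0   3   1   2   7  33  33  35  37
172   1   1   0   0   2   0   0   0   2   1   0   0   1   1   2   1   0   3   2   3   2   9   9  23  18
173   1   3   2   0   0   2   0   0   0   1   0   1   1   1   3   1   3   2   5   2   2   2   4   2   4
[[359.  161.7]
 [351.3 157.6]
 [360.4 158.2]
 [353.1 156.5]]
```

```bash
cat > f6.py <<'E'
from fit import *
from scipy.spatial.transform import Rotation as R
import sys
k=sys.argv[1]
if k=='10':
    from rig import capture
    for n in('scene','top'): cv2.imwrite(f'pics/{n}10.png',capture(n))
U={}
for n in('scene','top'):
    i=cv2.imread(f'pics/{n}{k}.png').astype(int)
    m=((i[...,2]>90)&(i[...,2]>2.2*i[...,1])).astype(np.uint8)
    c=proj(n,np.array([[520,258.8,120]]))[0].astype(int);w=np.zeros_like(m);w[c[1]-14:c[1]+14,c[0]-14:c[0]+12]=1
    m&=w;_,l,st,cc=cv2.connectedComponentsWithStats(m);j=1+st[1:,4].argmax();m=(l==j).astype(np.uint8);print(n,st[j])
    U[n]=cv2.resize(m,None,fx=4,fy=4,interpolation=cv2.INTER_NEAREST)
B=[box(-15,15,-13,13,-6,6),box(15,27,-7,7,-6,6)]
post=tf(cyl(10,85,138),(553,258.8,0))
def s_(n,q,roll):
    m=np.zeros((384*4,512*4),np.uint8);r=R.from_euler('xyz',[roll,q[0]*.05,q[1]*.05])
    o=np.array([553,258.8,120+q[2]])-r.apply([38+q[3],0,0])
    for b in B: cv2.fillConvexPoly(m,cv2.convexHull(np.round((proj(n,r.apply(b)+o)+.5+q[4:6]*(n=='top')+q[6:8]*(n=='scene'))*4).astype(np.int32)),1)
    if n=='scene': cv2.fillConvexPoly(m,cv2.convexHull(np.round((proj(n,post)+.5)*4).astype(np.int32)),0)
    return m
W=np.array([.02,.02,.02,.02,.1,.1,.1,.1])
for roll in(-1.2,-.9,-.7,-.5,-.3,-.15,0,.2):
    def cost(q):
        c=(W*q*q).sum()*.2
        for n,m in U.items(): s=s_(n,q,roll);c+=1-(s&m).sum()/(s|m).sum()
        return c
    q=np.zeros(8);sx=np.vstack([q]+[q+np.eye(8)[i]*[2,2,1,1,.5,.5,.5,.5][i] for i in range(8)])
    r=minimize(cost,q,method='Nelder-Mead',options=dict(initial_simplex=sx,maxiter=200));q=r.x
    print('roll',roll,'pitch %.2f yaw %.2f'%(q[0]*.05,q[1]*.05),'dz,dax',q[2:4].round(1),'off',q[4:].round(1),'cost %.3f'%r.fun)
E
python3 f6.py 10; python3 go.py
```

```text
scene [331 149  14   8  71]
top [136 191  13  18 153]
roll -1.2 pitch -0.04 yaw 0.01 dz,dax [-0.1  0.5] off [-0.1  0.3  0.   0.2] cost 0.867
roll -0.9 pitch -0.08 yaw -0.02 dz,dax [0.1 0.3] off [-0.2  0.3 -0.   0.5] cost 0.589
roll -0.7 pitch -0.11 yaw -0.04 dz,dax [0.4 0.5] off [-0.4  0.2  0.3  0.6] cost 0.448
roll -0.5 pitch -0.10 yaw -0.05 dz,dax [-0.1  0.1] off [-0.2  0.3  0.4  0.6] cost 0.441
roll -0.3 pitch -0.10 yaw -0.05 dz,dax [0.1 0.5] off [-0.2  0.2  0.4  0.5] cost 0.441
roll -0.15 pitch -0.09 yaw -0.05 dz,dax [-0.3 -0.1] off [-0.2  0.4  0.3  0.5] cost 0.557
roll 0 pitch -0.07 yaw -0.07 dz,dax [0.1 0.5] off [-0.2  0.1  0.4  0.4] cost 0.600
roll 0.2 pitch -0.04 yaw -0.06 dz,dax [0.1 0.3] off [0.  0.3 0.2 0.2] cost 0.632
t 21.32 pos [343.1 148.3 252.7] a -1.564 tilt [ 0.049 -0.023] F [-0.1 -0.3 -0.5] M [-0.02  0.06 -0.02] w 60.1 j6 1.68
```

The clip is home (seat within about 0.5 mm), and it droops by the hole's play: pitch about 0.1, roll about 0.4 rad. I check that it's at rest and that the bystanders haven't moved.

```bash
for k in 1 2; do python3 -m inch '[[0,0,0,0,0.06],[0,0,0,0,0.06],[0,0,0,0,0.06],[0,0,0,0,0.06],[0,0,0,0,0.06]]' >/dev/null; done
python3 - <<'E'
from h import *
from rig import capture
s=capture('scene');t=capture('top')
a={n:cv2.imread(f'pics/{n}9.png').astype(int) for n in('scene','top')}
print('clip change',np.abs(s[135:170,320:370].astype(int)-a['scene'][135:170,320:370]).max(),np.abs(t[165:212,125:160].astype(int)-a['top'][165:212,125:160]).max())
d0=np.abs(t.astype(int)-cv2.imread('pics/top0.png')).sum(2);e0=np.abs(s.astype(int)-cv2.imread('pics/scene0.png')).sum(2)
for n,(x,y) in dict(tin=(342,188),tape=(418,190),wrench=(310,405),pin=(370,397),driver=(455,405),black=(520,205),pink=(565,350),purple=(210,445),stand=(500,280)).items():
    u,v=int(x*.64),int(y*.64);print(n,(d0[v-14:v+15,u-14:u+15]>120).sum(),end='  ')
print()
for n,(x,y) in dict(tin=(550,395),tape=(477,450),wrench=(415,273),pin=(372,286),driver=(298,320)).items():
    u,v=int(x*.64),int(y*.64);print(n,(e0[v-16:v+17,u-16:u+17]>120).sum(),end='  ')
E
python3 go.py
```

```text
clip change 31 32
tin 0  tape 0  wrench 168  pin 0  driver 0  black 0  pink 0  purple 625  stand 60  
tin 0  tape 0  wrench 0  pin 0  driver 0  t 22.25 pos [343.8 151.4 251.9] a -1.558 tilt [ 0.046 -0.023] F [-0.5  0.5 -0.6] M [ 0.01  0.06 -0.02] w 60.1 j6 1.69
```

```bash
python3 -c "
from rig import finish_job; print(finish_job())"
```

```text
the job is handed in; nothing more can be done
None
```

The R-clip is in the press's post and I handed the job in after about 22 s of robot time. I took the clip from the stand, pivoted it down flat on the mat and let go. I then gripped it again with its legs level and pushed it through the cross-hole until it stopped. The gripper is open and well clear.

**Insertion:**
- A picture taken partway in shows the straight leg coming out of the far side of the post, with the bent leg passing round the +y side.
- The force rose to about 3 N and fell off where the throat was due to pass. A hard stop followed at about 22 N.
- The last picture shows the red nose against the post, with the seat within about 0.5 mm of home by the silhouette fit.
- I took the snap-over from the force and the final position. The last picture did not show the bent leg clearly.

**Resting pose:** After I let go, the clip settled within the hole's play and does not lie exactly level. The fit gives a pitch of about 0.1 rad and a roll of 0.3 to 0.5 rad with the bent-leg side down, but it was a loose fit. Pictures about 1 s apart showed only small pixel changes at the clip.

**Other checks:**
- The tin, tape, wrench, pin and driver are unmoved in the scene view.
- In the top view only the areas round the wrench, the purple press and the stand changed. I put the first two down to the arm being in the way, and the stand has lost its clip.
- The highest force I read was about 37 N, while pivoting the clip down on the mat.

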